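Fetch a pattern weight from under the riser with the reach hook

TASK

A steel pattern weight has slid under the clear acrylic riser, too far in for the fingers. Take the reach hook off its rail, use it to drag the weight out in front of the riser and lay the hook down on the table; then pick up the weight and set it down (not drop it) flat in the wooden tray, next to the one already there. Leave that other weight, the thread spools, the thread cone and the card box where they are, and do not put fingers on the weight while it is still under the riser.

Things in the scene. Friction and masses are not known exactly. Their poses are not given: they have to be found in the camera images.
- riser: Fixed clear acrylic stand like a low bridge, open at front and back: top plate 180 deep (x), 260 wide (y), 6 thick, its underside 68 above the table (top face at 74), on two 6 thick side panels; 248 clear between them. Origin on the table under the middle of the front edge; x points in under the plate, away from the robot, z up.
- weight_center (a point): Centre of the loose steel pattern weight under the riser: a plain flat round puck, diameter 44, height 16, 0.15 to 0.25 kg, lying flat on the table (centre 8 above it). Centre starts 45 to 75 behind the riser's front edge. z is its own axis (up).
- weight: The same puck; origin at the centre of its underside.
- spare_center (a point): Centre of the other, identical pattern weight, lying in the tray anywhere along its length.
- tray: Fixed open wooden tray, 200 long (x) by 116 wide (y), 16 high, walls 5 thick, inner floor 5 above the table (inside 190 by 106). Origin at the centre of its underside. It and the rail stand may change sides.
- hook: Loose reach hook, 187 long, 0.13 kg: wooden handle (100 x 20 wide x 18 thick), then a straight coaxial steel shaft, diameter 8, then a claw. Hung at the start: shaft over the rail's bar, butt on the table on the robot's side, shaft rising 35 degrees from butt to claw; lifted straight up it comes free. Frame level as hung: origin on the table under the bar, x horizontal from butt to claw, y across.
- hook_grip (a point): Point on the handle's axis, 60 from the butt end: the place to grip, 20 wide across (hook y). 125 along the shaft from the claw's blade; the hook balances about 140 from the butt.
- hook_neck (a point): Point on the shaft's axis at the middle of the blade; the line from hook_grip to here is the shaft's direction. The claw is the heavy end: held by the handle the hook can swing down in the grip by up to about 0.15 rad (claw some 20 lower), so feel for the table.
- hook_claw (a point): Middle of the lower edge of the claw: a steel blade square to the shaft, 56 wide, 4 thick, from 4 above the shaft's axis to 30 below it. Two lips (12 long, 15 high) at its lower corners are bent back towards the handle, 48 apart inside, their tops 15 below the axis. Lies 30 straight below hook_neck when the shaft is level.
- rest: Fixed rail stand: a round bar of diameter 8 along y, 90 long, axis about 103 above the table, on two posts; base plate 40 by 100 by 8. The bar lies 100 ahead (x) of the origin; the hook hangs on it.
- spool_a: Loose thread spool, diameter 36, height 42, standing on the rear of the riser. Bystander. Origin under its centre.
- spool_b: A second such spool on the rear of the riser.
- cone: Loose cone of thread on the table, base diameter 72, height 112. Bystander. Origin under its centre.
- cardbox: Loose clear box of cards on the table, 70 by 130, 60 high. Bystander. Origin under its centre.
Things that resemble listed ones, but are neither listed nor needed, are in the scene too. There is more than one size of the tray; the one meant has the size given above. What is shaped like the hook but red is not meant.

How it is judged:
On the way, in this order (a step that is already met when the one before it is completed fails the run):
1. the hook, held, is dragging the weight, which has come at least 25 mm from where it lay (distance of weight_center from where it was at the start of the episode above 0.025 m and contact force between hook and weight above 0.1 N and contact force between the fingers and hook above 1 N), for 0.05 s.
2. the hook has been laid on the table and let go, and the whole weight is out in front of the riser (x of weight_center in the frame of riser below -0.022 m and contact force between the fingers and hook below 0.05 N and height (world z) of hook_grip below 0.04 m and height (world z) of hook_neck below 0.05 m and linear speed of hook below 0.02 m/s), for 0.1 s.
3. the fingers have picked up the weight (contact force between the fingers and weight above 1 N and height (world z) of weight_center above 0.03 m), for 0.1 s.
At the end, for the whole second after the job is handed in: The fetched weight lies flat on the tray's floor (tilt under 0.1 rad, centre less than 17 mm above the table, inside the walls) beside the other one, which is flat on the floor too; the hook lies on the table (grip point below 40 mm, shaft at the claw below 50 mm); all at rest (x of weight_center in the frame of tray between -0.08 and 0.08 m and y of weight_center in the frame of tray between -0.04 and 0.04 m and height (world z) of each of weight_center, spare_center below 0.017 m and angle between each of weight_center, spare_center's own z axis and vertical below 0.1 rad and linear speed of each of weight, hook below 0.02 m/s and height (world z) of hook_grip below 0.04 m and height (world z) of hook_neck below 0.05 m); the robot touches nothing.
It fails at once if the fingers touch the weight while it is still under the riser (its centre behind the front edge) (contact force between the fingers and weight above 0.2 N and x of weight_center in the frame of riser above 0 m and y of weight_center in the frame of riser between -0.12 and 0.12 m and height (world z) of weight_center below 0.06 m).
It fails at once if the weight is let go more than about 25 mm above the surface (centre above 40 mm and not held) (height (world z) of weight_center above 0.04 m and contact force between the fingers and weight below 0.02 N).
It fails at once if the other weight in the tray is moved more than 25 mm (distance of spare_center from where it was at the start of the episode above 0.025 m).
It fails at once if a thread spool, the thread cone or the card box is moved more than 25 mm (distance of any of spool_a, spool_b, cone, cardbox from where it was at the start of the episode above 0.025 m).
It also fails if it takes over 70 s, if anything falls off the work surface, if the arm or the gripper's body presses on something with over 40 N, if the wrist force passes 120 N, or if a joint passes its speed limit or range.

ROBOT

A 7-joint arm with a two-finger parallel gripper is mounted at the origin on the work surface. World frame = base frame: x ahead of the robot, y to its left, z up, the work surface at z = 0. Lengths are in m, angles in rad, forces in N, time in s.
With the tool pointing down it reaches from about 0.35 to 0.9 m from the base axis. Payload 8.1 kg.
Tool frame: the origin (TCP) lies at the centre of the arm's flange, where the gripper is bolted on; the fingertips stand 178 mm ahead of it and the grasp point (between the pads) lies 159 mm ahead of it; z points along the fingers, y is the line along which they close (so a half turn about z gives the same grasp; the last joint's range is limited). The gripper opens to 92 mm and grips with 3 to 60 N. Pads are 19 mm wide; open, the fingers measure 130 mm over their backs; the gripper's body (75 mm by 190 mm) begins 47 mm behind the grasp point.
Start: joints at [-1.325, 0.434, 0.025, 1.573, -0.012, 1.134, -0.075], TCP at [0.214, 0.587, 0.405] pointing down, gripper open.
Joint ranges: [-2.62, 2.62], [-0.44, 2.09], [-1.27, 1.32], [0.08, 2.57], [-1.32, 4.46], [0.12, 2], [-2.74, 2.74]. Speed limits (rad/s): [2.22, 2.22, 3.01, 3.01, 3.14, 3.14, 3.14].

INTERFACE

Orientations are given as a rotation vector (axis times angle).
In Python, from cell import arm gives the robot as it stands. The module is installed in compiled form; this text tells all that it offers.
- The arm moves only by the shell command python3 -m inch 'ROWS' [FORCE]. ROWS is text: rows parted by semicolons, each of 5 numbers parted by spaces: the shift along the tool's x, y, z in m, then the turn about the tool's z in rad, then the finger opening in m, from 0 to 0.0918. In form: x y z roll fingers; .... A call has 1 to 5 rows; each row is the pose to reach, as a shift and turn from the pose commanded when the call began, along the tool's axes at that moment; what a row does not reach only later rows make up. A row lasts 1/10 s, in which the tool goes at most 50 mm and 8.59 degrees, less where a joint would pass 70% of its speed; a pose out of reach is approached as far as the arm can. A call with a gripper value outside its range is refused whole. The fingers move at their own pace and stop on an object; FORCE is the grip in N (left out, the last holds). Time passes only in rows, so rows that repeat a pose let the fingers close. It gives the time, the measured TCP pose, the force, the opening and the grip force at its end, in the units of the state.
- arm.observe(): the state, without advancing time (a new reading comes with each control period).
- arm.get_image(name): name is "side" or "top" or "wrist"; returns the picture (384x512x3 uint8, red, green, blue); there is no depth.
- arm.get_calibration(name): a dict with "intrinsics" (3x3 intrinsics, pixels), "pose" (4x4, takes a point from camera to world coordinates). Camera axes: x right, y up, looking along -z (the intrinsics and any distortion apply to the point x, -y, -z); pixel columns grow to the right and rows downward; lengths in m; the calibration is good to about 2 mm. A picture is of the moment at which its call begins: read the wrist's pose just before it. get_calibration takes no time and is no camera call; for the wrist camera it gives the pose at the moment of the call.
- arm.sign_off(): hands the job in; it is judged then, once.
Trained networks look in the newest picture that a camera, given by its name, has taken for a name from the list of things; names that differ only in an ending like _2 or _b are one class to them, and where a whole thing is asked for, a point or a joint stands for the part that bears it (a point fixed in the world has none). Each returns a list of dicts, best first, with "conf" (0 to 1); they miss things now and then, are a little off and sometimes report something else, mostly with a low value. They report only what shows in the picture. A call takes as long as a camera call. They do not tell look-alikes from the thing itself.
- arm.look_for(camera, query): "point" ([row, column] in pixels, amid what is visible of it).
- arm.silhouettes(camera, query): "region" (384x512 bool, what is visible of it) and "point" ([row, column] in pixels, amid what is visible of it).
- arm.place_of(camera, query): "point" ([row, column] in pixels: a listed point, or the origin of a listed thing).
The state is a dict: "clock": time; "joints": joint angles; "dq": joint speeds; "joint_efforts": joint torques, N m; "position": TCP position; "ee_rot": TCP orientation; "force": force on the tool from outside, world axes, zero at the start; "ft_torque": the same for the moment, N m; "width": opening from 0.0 (shut) to 1.0 (fully open); "gripper_force": force on a finger pad.
Only numpy, scipy, OpenCV 4.12 (cv2) and the standard library are available. Lean on these libraries where they do the work, as an engineer would, in place of code of your own. Each camera call takes 0.05 s, during which the arm holds its last target. There are 200 camera calls.

## Working session

There is one attempt and no reset: what is moved stays moved. The work goes in short steps, Python scripts to look and compute and a shell command to move; the robot and the scene stay as the last step left them, time stands still between calls to the robot, and variables do not carry over. Pictures are saved under pics/ and viewed, at most 10 in all, crops included, and the job is handed in when it is done.

```bash
mkdir -p pics; cat > h.py <<'E'
import numpy as np, cv2
from cell import arm
from scipy.spatial.transform import Rotation as R
def ray(cam,px,cal=None):
    c=cal or arm.get_calibration(cam);K=np.array(c["intrinsics"]);P=np.array(c["pose"])
    r,cc=px;d=np.linalg.inv(K)@[cc,r,1];d=P[:3,:3]@np.array([d[0],-d[1],-d[2]])
    return P[:3,3],d
def onz(cam,px,z,cal=None):
    o,d=ray(cam,px,cal);return o+d*(z-o[2])/d[2]
def proj(cam,p,cal=None):
    c=cal or arm.get_calibration(cam);K=np.array(c["intrinsics"]);P=np.array(c["pose"])
    q=P[:3,:3].T@(np.array(p)-P[:3,3]);u=K@[q[0],-q[1],-q[2]];return u[1]/u[2],u[0]/u[2]
def save(cam,n,crop=None,s=1):
    im=arm.get_image(cam)[:,:,::-1]
    if crop: a,b,c,d=crop;im=im[a:b,c:d]
    cv2.imwrite(f"pics/{n}.png",cv2.resize(im,None,fx=s,fy=s,interpolation=cv2.INTER_CUBIC))
E
python3 - <<'E'
from h import *
save("top","top",None,1.5);save("side","side",None,1.5)
np.set_printoptions(precision=3,suppress=True)
for cam in("top","side"):
    c=arm.get_calibration(cam);print(cam,np.array(c["pose"])[:3,3],np.array(c["intrinsics"])[0,0],[k for k in c])
Z=dict(weight_center=.008,spare_center=.013,tray=0,hook_grip=.05,hook_neck=.12,hook_claw=.1,rest=0,riser=0,cone=0,cardbox=0,spool_a=.074,hook=0)
for q in Z:
    for cam in("top","side"):
        for d in arm.place_of(cam,q)[:4]:
            print(q,cam,round(d["conf"],2),np.round(d["point"]),onz(cam,d["point"],Z[q]))
s=arm.observe();print(s["position"],s["ee_rot"],s["clock"],R.from_rotvec(s["ee_rot"]).as_matrix())
E
```

```text
top [ 0.353 -0.076  1.414] 394.56002044340545 ['intrinsics', 'pose']
side [ 0.229 -1.075  1.261] 465.3416984014436 ['intrinsics', 'pose']
spare_center top 0.4 [191. 324.] [ 0.556 -0.316  0.013]
spare_center side 0.44 [269. 278.] [ 0.541 -0.308  0.013]
tray top 0.84 [264. 394.] [ 0.303 -0.565  0.   ]
tray top 0.8 [170. 374.] [ 0.642 -0.503  0.   ]
tray top 0.68 [202. 319.] [ 0.52  -0.301  0.   ]
tray side 0.92 [270. 268.] [ 0.512 -0.295  0.   ]
tray side 0.79 [318. 333.] [ 0.65  -0.506  0.   ]
tray side 0.68 [366. 218.] [ 0.291 -0.558  0.   ]
tray side 0.65 [117. 254.] [0.672 0.468 0.   ]
hook_grip top 0.8 [196. 138.] [0.521 0.337 0.05 ]
hook_grip top 0.79 [202.  85.] [0.496 0.521 0.05 ]
hook_grip top 0.3 [133. 206.] [0.752 0.108 0.05 ]
hook_grip side 0.71 [112. 211.] [0.491 0.487 0.05 ]
hook_grip side 0.41 [271. 282.] [ 0.54  -0.341  0.05 ]
hook_neck top 0.65 [168. 139.] [0.605 0.319 0.12 ]
hook_neck top 0.57 [169.  88.] [0.599 0.492 0.12 ]
hook_neck top 0.17 [140. 159.] [0.705 0.258 0.12 ]
hook_neck top 0.16 [204. 322.] [ 0.5   -0.293  0.12 ]
hook_neck side 0.6 [197. 268.] [ 0.566 -
[... 426 characters left out ...]
 0.74 [196. 272.] [0.617 0.009 0.   ]
cone top 0.59 [142. 162.] [0.729 0.278 0.   ]
cardbox top 0.83 [146. 323.] [ 0.725 -0.315  0.   ]
cardbox side 0.81 [262. 334.] [ 0.728 -0.32   0.   ]
spool_a top 0.69 [126. 249.] [ 0.773 -0.046  0.074]
spool_a top 0.53 [167. 137.] [0.618 0.342 0.074]
spool_a top 0.41 [131. 205.] [0.751 0.109 0.074]
spool_a side 0.62 [183. 317.] [ 0.765 -0.035  0.074]
spool_a side 0.49 [157. 300.] [0.751 0.108 0.074]
hook top 0.77 [172. 145.] [0.615 0.334 0.   ]
hook top 0.43 [191. 322.] [ 0.557 -0.312  0.   ]
hook side 0.63 [119. 228.] [0.561 0.482 0.   ]
[0.214 0.587 0.405] [0.545 3.094 0.   ] 1.3 [[-0.94   0.342  0.   ]
 [ 0.342  0.94   0.   ]
 [-0.     0.    -1.   ]]
```

View pics/top.png

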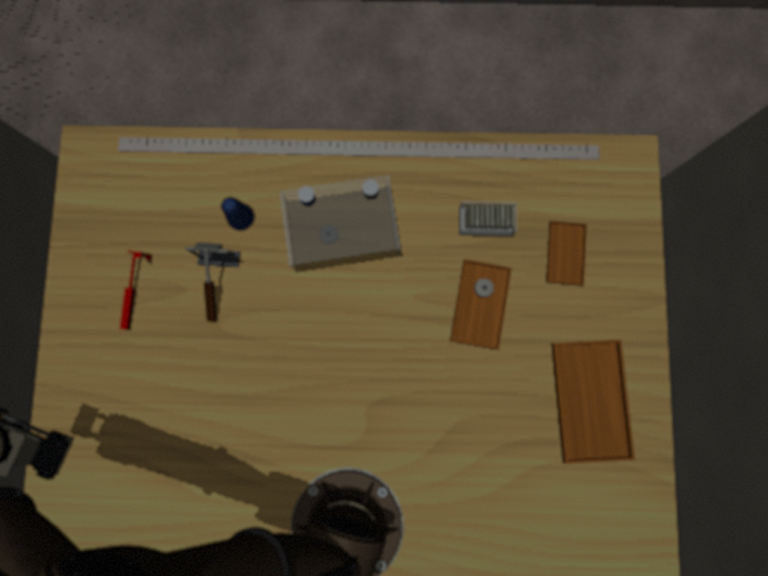

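View pics/side.png

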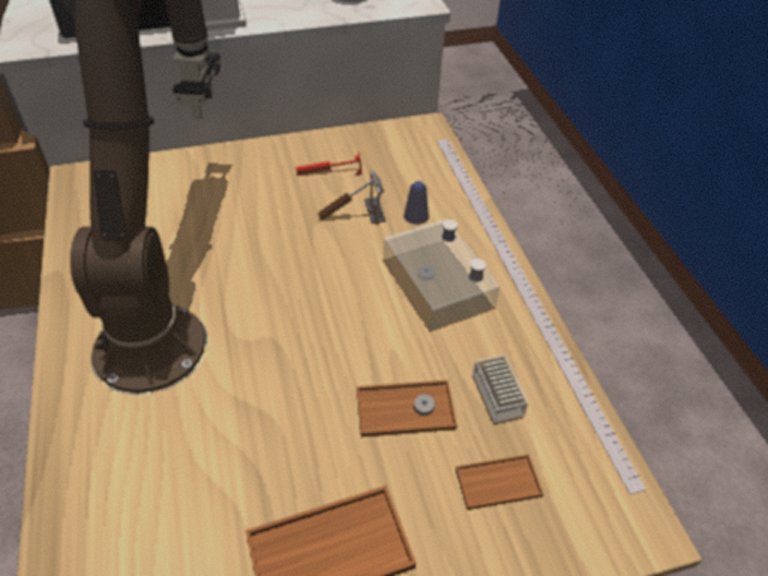

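The top view (shown at 1.5x) puts the pixels, as (col,row), here:
- **Hooks:** brown-handled one on the rail at about (210,285), red decoy at (130,295).
- **Trays:** (480,305), which holds the spare weight, plus a small one at (566,253) and a large one at (592,400).
- **Weights:** loose one under the riser at (328,234), spare in the tray at (484,287).

I choose the brown hook and the middle tray, then check the hook in a close crop and measure.

```bash
python3 - <<'E'
from h import *
np.set_printoptions(precision=3,suppress=True)
a=arm.get_image("top")[140:230,70:190,::-1];b=arm.get_image("side")[90:180,180:300,::-1]
cv2.imwrite("pics/hook.png",np.vstack([cv2.resize(i,None,fx=3.3,fy=3.3,interpolation=cv2.INTER_CUBIC) for i in(a,b)]))
print("weight",onz("top",(156,218.5),.016),onz("side",(180.7,285.3),.016))
for cam in("top","side"):
  for q in("weight","tray","riser","hook"):
    for d in arm.silhouettes(cam,q)[:3]:
        m=d["region"].astype(np.uint8)
        ct=max(cv2.findContours(m,0,2)[0],key=cv2.contourArea);r=cv2.minAreaRect(ct)
        z=.074 if q=="riser" else .016
        print(q,cam,round(d["conf"],2),np.round(d["point"]),onz(cam,d["point"],z)[:2],"corners",[list(np.round(onz(cam,(p[1],p[0]),z)[:2],3)) for p in cv2.boxPoints(r)])
for g,z in(((196,138),.042),((168,139),.1135),((161,140),.089)): print(onz("top",g,z))
E
```

```text
weight [0.677 0.065 0.016] [0.681 0.055 0.016]
tray top 0.94 [270. 396.] [ 0.285 -0.566] corners [[np.float64(0.427), np.float64(-0.467)], [np.float64(0.447), np.float64(-0.635)], [np.float64(0.167), np.float64(-0.652)], [np.float64(0.147), np.float64(-0.488)]]
tray top 0.75 [168. 378.] [ 0.645 -0.51 ] corners [[np.float64(0.57), np.float64(-0.458)], [np.float64(0.721), np.float64(-0.47)], [np.float64(0.718), np.float64(-0.562)], [np.float64(0.566), np.float64(-0.549)]]
tray top 0.7 [204. 322.] [ 0.509 -0.31 ] corners [[np.float64(0.427), np.float64(-0.23)], [np.float64(0.624), np.float64(-0.261)], [np.float64(0.607), np.float64(-0.379)], [np.float64(0.411), np.float64(-0.346)]]
riser top 0.85 [144. 227.] [0.707 0.032] corners [[np.float64(0.764), np.float64(0.183)], [np.float64(0.818), np.float64(-0.081)], [np.float64(0.637), np.float64(-0.115)], [np.float64(0.585), np.float64(0.144)]]
hook top 0.69 [193. 140.] [0.535 0.342] corners [[np.float64(0.56), np.float64(0.358)], [np.float64(0.562), np.float64(0.338)], [np.float64(0.468), np.float64(0.325)], [np.float64(0.466), np.float64(0
[... 1069 characters left out ...]
]
riser side 0.61 [181. 292.] [ 0.682 -0.006] corners [[np.float64(0.557), np.float64(0.124)], [np.float64(0.771), np.float64(0.249)], [np.float64(0.811), np.float64(-0.118)], [np.float64(0.62), np.float64(-0.207)]]
riser side 0.2 [257. 333.] [ 0.7   -0.347] corners [[np.float64(0.655), np.float64(-0.276)], [np.float64(0.749), np.float64(-0.255)], [np.float64(0.741), np.float64(-0.419)], [np.float64(0.654), np.float64(-0.434)]]
hook side 0.59 [130. 228.] [0.541 0.39 ] corners [[np.float64(0.458), np.float64(0.372)], [np.float64(0.656), np.float64(0.469)], [np.float64(0.659), np.float64(0.41)], [np.float64(0.464), np.float64(0.317)]]
[0.522 0.341 0.042]
[0.608 0.322 0.113]
[0.637 0.327 0.089]
```

View pics/hook.png

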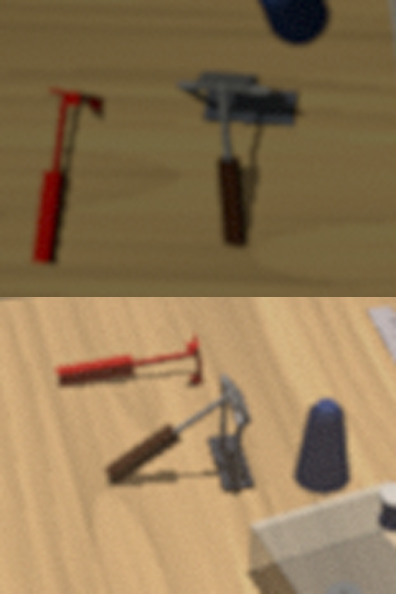

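The crop confirms it: the brown-handled hook with a steel claw hangs on the grey rail (handle crop px (232,200), butt (235,245)). The red one at (55,190) is the decoy. Next I work out the grip point and heading.

```bash
python3 - <<'E'
from h import *
np.set_printoptions(precision=3,suppress=True)
b=onz("top",(214.2,141.2),.009);f=onz("top",(187.9,139.7),.065)
print("butt",b,"front",f,np.linalg.norm(f[:2]-b[:2]))
h=np.arctan2(*(f-b)[1::-1]);g=(b+f)/2+np.array([np.cos(h),np.sin(h),0])*.0082;g[2]=.042
s=arm.observe();Rm=R.from_rotvec(s["ee_rot"]).as_matrix();print("head",h,"grip",g)
d=g-s["position"];d[2]=0;print("tool shift",Rm.T@d,"x yaw",np.arctan2(Rm[1,0],Rm[0,0]))
for q in((270,295),(255,401)): print(onz("top",(q[0]/1.5,q[1]/1.5),.071))
E
```

```text
butt [0.46  0.335 0.009] front [0.547 0.329 0.065] 0.08697083781593025
head -0.06175293802717423 grip [0.512 0.332 0.042]
tool shift [-0.368 -0.138  0.   ] x yaw 2.7927345780009385
[0.578 0.132 0.071]
[ 0.618 -0.112  0.071]
```

```bash
python3 -m inch '-0.045 -0.017 0 0 0.08;-0.09 -0.034 0 0 0.08;-0.135 -0.051 0 -0.1 0.08;-0.18 -0.068 0 -0.2 0.08;-0.225 -0.084 0 -0.288 0.08' 20; python3 - <<'E'
from h import *
s=arm.observe();Rm=R.from_rotvec(s["ee_rot"]).as_matrix();d=np.array([.512,.332,.405])-s["position"];print(Rm.T@d,s["position"],np.arctan2(Rm[1,0],Rm[0,0]))
E
```

```text
clock: 2.3
position: [0.3976, 0.43, 0.405]
ee_rot: [0.089, 3.14, 0.0]
force: [0.5, 0.8, 1.1]
width: 0.868
gripper_force: 0.0
[-1.19803129e-01 -9.13835984e-02 -2.23296249e-05] [0.39756146 0.43001822 0.40497369] 3.0849601711120913
```

```bash
python3 -m inch '-0.04 -0.03 0 0 0.08;-0.08 -0.06 0 0 0.08;-0.12 -0.091 0 0 0.08;-0.12 -0.091 0 0 0.08' 20; python3 - <<'E'
from h import *
np.set_printoptions(precision=3,suppress=True)
save("wrist","w1",None,1.5)
c=arm.get_calibration("wrist");print(np.array(c["pose"]))
for q,z in(("hook_grip",.042),("hook_neck",.1135),("hook_claw",.089),("hook",0)):
    for d in arm.place_of("wrist",q)[:2]: print(q,round(d["conf"],2),np.round(d["point"]),onz("wrist",d["point"],z,c))
print(arm.observe()["position"],proj("wrist",(.512,.332,.042)))
E
```

```text
clock: 2.7
position: [0.5163, 0.3263, 0.4048]
ee_rot: [0.113, 3.136, -0.005]
force: [1.0, -0.9, 0.3]
width: 0.875
gripper_force: 0.0
[[ 0.068 -0.952 -0.299  0.432]
 [ 0.998  0.065  0.022  0.336]
 [-0.001 -0.3    0.954  0.385]
 [ 0.     0.     0.     1.   ]]
hook_grip 0.92 [170. 266.] [0.511 0.342 0.042]
hook_grip 0.64 [132. 447.] [0.484 0.527 0.042]
hook_neck 0.91 [293. 264.] [0.612 0.333 0.113]
hook_neck 0.8 [243. 432.] [0.571 0.484 0.113]
hook_claw 0.88 [242. 406.] [0.58  0.473 0.089]
hook_claw 0.75 [292. 263.] [0.628 0.331 0.089]
hook 0.81 [241. 262.] [0.611 0.332 0.   ]
[0.509 0.335 0.405] (np.float64(176.4056472385245), np.float64(251.00360458691424))
```

View pics/w1.png

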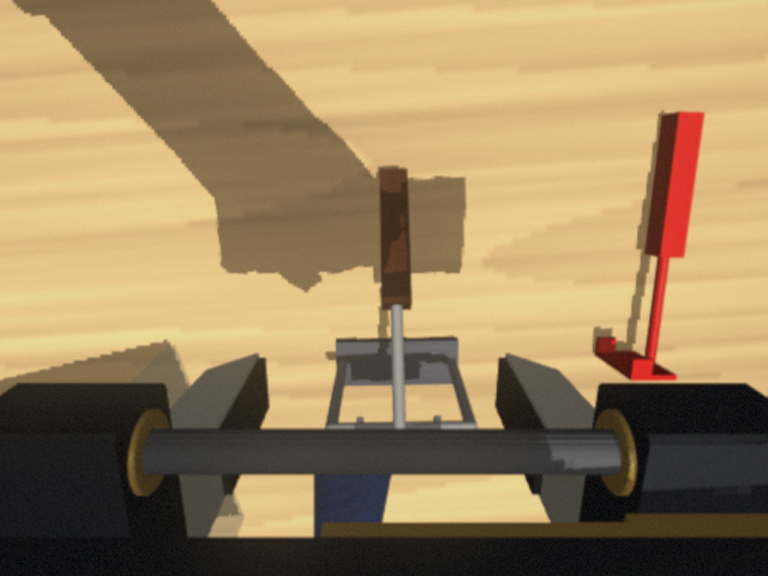

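```bash
python3 - <<'E'
from h import *
s=arm.observe();Rm=R.from_rotvec(s["ee_rot"]).as_matrix();d=np.array([.511,.342,.206])-s["position"];print(Rm.T@d,s["position"],np.arctan2(Rm[1,0],Rm[0,0]))
E
```

```text
[-0.00128812  0.00714327  0.19869866] [0.5094331  0.33480411 0.40469476] 3.083168049098128
```

Roll +0.03, down 0.199.

```bash
python3 -m inch '-0.001 0.007 0.05 0.03 0.08;-0.001 0.007 0.1 0.03 0.08;-0.001 0.007 0.15 0.03 0.08;-0.001 0.007 0.185 0.03 0.08;-0.001 0.007 0.198 0.03 0.08' 20; python3 -m inch '0 0 0 0 0.08;0 0 0 0 0.01;0 0 0 0 0.01;0 0 0 0 0.01;0 0 0 0 0.01' 25
```

```text
clock: 3.45
position: [0.5096, 0.341, 0.2032]
ee_rot: [-0.138, -3.134, 0.005]
force: [-0.3, -0.6, 0.5]
width: 0.872
gripper_force: 0.0
clock: 3.95
position: [0.5124, 0.3405, 0.208]
ee_rot: [0.143, 3.137, 0.002]
force: [-0.1, 0.7, 0.7]
width: 0.571
gripper_force: 0.0
```

```bash
python3 -m inch '0 0 0 0 0.01;0 0 0 0 0.01;0 0 0 0 0.01;0 0 0 0 0.01;0 0 0 0 0.01' 25;  python3 -m inch '0 0 0 0 0.01;0 0 0 0 0.01;0 0 -0.02 0 0.01;0 0 -0.05 0 0.01;0 0 -0.05 0 0.01' 25
```

```text
clock: 4.45
position: [0.512, 0.3403, 0.2067]
ee_rot: [-0.143, -3.138, 0.0]
force: [0.4, -0.5, 0.5]
width: 0.215
gripper_force: 24.9
clock: 4.95
position: [0.5131, 0.3411, 0.2601]
ee_rot: [0.143, 3.134, 0.006]
force: [-0.1, 0.1, -1.6]
width: 0.216
gripper_force: 25.0
```

```bash
python3 -m inch '0 0 -0.03 0 0.01;0.008 -0.045 -0.03 0 0.01;0.016 -0.09 -0.03 -0.05 0.01;0.024 -0.135 -0.03 -0.1 0.01;0.03 -0.18 -0.03 -0.15 0.01' 25; python3 - <<'E'
from h import *
s=arm.observe();Rm=R.from_rotvec(s["ee_rot"]).as_matrix();d=np.array([.428,.016,.29])-s["position"];print(Rm.T@d,s["position"],np.arctan2(Rm[1,0],Rm[0,0]))
E
```

```text
clock: 5.45
position: [0.4647, 0.1623, 0.2862]
ee_rot: [0.097, -3.139, 0.0]
force: [1.5, -0.4, -1.4]
width: 0.215
gripper_force: 25.0
[ 0.04563955 -0.14370519 -0.00370219] [0.46466694 0.16225053 0.28623528] -3.079738624630912
```

```bash
python3 -m inch '0.012 -0.04 0 -0.05 0.01;0.024 -0.08 0 -0.113 0.01;0.036 -0.115 0 -0.113 0.01;0.046 -0.144 0 -0.113 0.01;0.046 -0.144 0 -0.113 0.01' 25; python3 - <<'E'
from h import *
np.set_printoptions(precision=3,suppress=True)
save("wrist","w2",None,1.5)
c=arm.get_calibration("wrist");s=arm.observe();Rm=R.from_rotvec(s["ee_rot"]).as_matrix();print(s["position"],np.arctan2(Rm[1,0],Rm[0,0]))
for cam in("wrist","top","side"):
  for q,z in(("weight_center",.008),("hook_grip",.13),("hook_neck",.2),("hook_claw",.17),("riser",0)):
    for d in arm.place_of(cam,q)[:2]: print(cam,q,round(d["conf"],2),np.round(d["point"]),onz(cam,d["point"],z,c if cam=="wrist" else None))
E
```

```text
clock: 5.95
position: [0.4267, 0.0134, 0.2862]
ee_rot: [0.261, -3.129, 0.002]
force: [0.2, 0.6, -2.7]
width: 0.215
gripper_force: 25.0
[0.428 0.016 0.286] -2.9733738183284584
wrist weight_center 0.38 [339. 252.] [0.565 0.037 0.008]
wrist hook_grip 0.73 [270. 258.] [0.424 0.017 0.13 ]
wrist hook_neck 0.17 [271. 255.] [0.385 0.009 0.2  ]
top hook_grip 0.81 [204.  82.] [0.482 0.496 0.13 ]
top hook_grip 0.76 [197. 138.] [0.506 0.313 0.13 ]
top hook_neck 0.83 [166.  88.] [0.593 0.457 0.2  ]
top hook_neck 0.67 [164. 140.] [0.602 0.293 0.2  ]
top hook_claw 0.72 [160. 140.] [0.623 0.304 0.17 ]
top hook_claw 0.72 [168.  95.] [0.595 0.447 0.17 ]
top riser 0.75 [170. 230.] [0.628 0.023 0.   ]
side hook_grip 0.66 [114. 210.] [0.467 0.373 0.13 ]
side hook_grip 0.6 [138. 224.] [0.489 0.219 0.13 ]
side hook_neck 0.66 [120. 252.] [0.588 0.208 0.2  ]
side hook_neck 0.59 [108. 242.] [0.575 0.29  0.2  ]
side hook_claw 0.66 [111. 240.] [0.57  0.309 0.17 ]
side hook_claw 0.63 [124. 254.] [0.604 0.224 0.17 ]
side riser 0.63 [197. 270.] [0.606 0.004 0.   ]
```

View pics/w2.png

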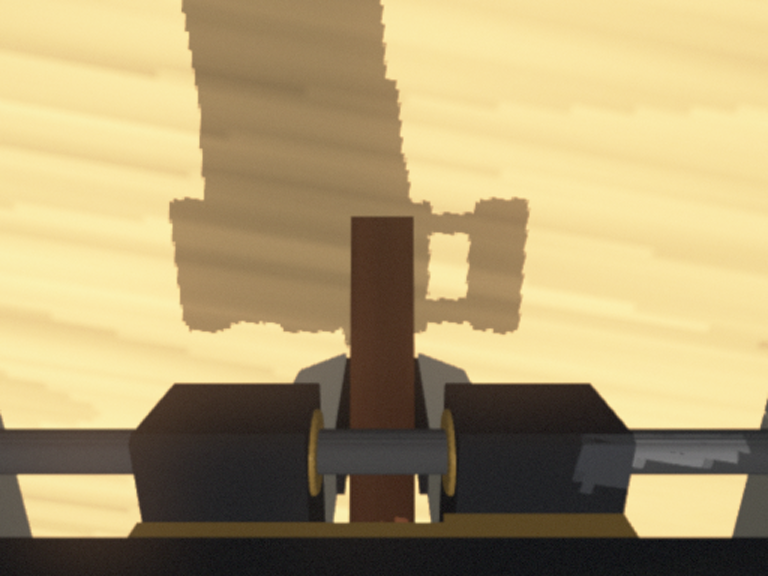

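```bash
python3 -m inch '0 0 0.03 0 0.01;0 0 0.055 0 0.01;0 0 0.065 0 0.01;0 0 0.065 0 0.01;0 0 0.065 0 0.01' 10;python3 -m inch '0 0 0 0 0.01;0 0 0 0 0.01;0 0 0 0 0.01' 3;  python3 - <<'E'
from h import *
np.set_printoptions(precision=3,suppress=True)
i=[cv2.resize(x,None,fx=3,fy=3) for x in(arm.get_image("side")[150:240,190:320,::-1],arm.get_image("top")[130:220,150:280,::-1])]
cv2.imwrite("pics/s3.png",np.vstack(i))
E
```

```text
clock: 7.25
position: [0.4287, 0.0173, 0.2222]
ee_rot: [-0.27, 3.13, 0.0]
force: [-0.2, 0.7, -1.1]
width: 0.219
gripper_force: 10.0
clock: 7.55
position: [0.4287, 0.0173, 0.2224]
ee_rot: [-0.27, 3.128, 0.0]
force: [0.2, 0.4, -0.2]
width: 0.217
gripper_force: 3.0
```

View pics/s3.png

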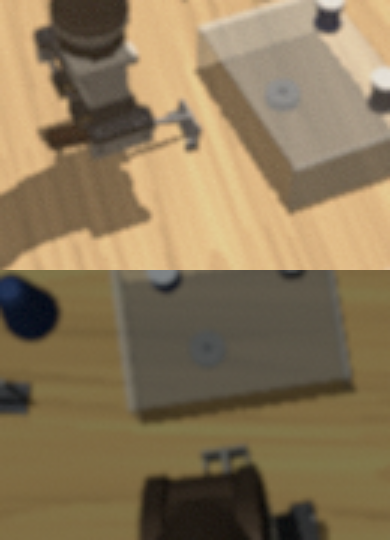

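Side view: hook held, claw at side px (186–199, 252–254), tilted up less than 35°. Top view: claw at about col 224, row 192, roughly in line with the weight at col 219, row 156. I'll fit the tilt.

```bash
python3 - <<'E'
from h import *
np.set_printoptions(precision=1,suppress=True)
s=arm.observe();g=np.array(s["position"])-[0,0,.164];h=.17;u=np.array([np.cos(h),np.sin(h),0]);z=np.array([0,0,1])
for t in(-.1,0,.1,.2,.3,.4,.5,.6):
    n=g+.125*(np.cos(t)*u+np.sin(t)*z);c=n-.03*(np.cos(t)*z-np.sin(t)*u)
    print(t,np.array(proj("side",n)),np.array(proj("side",c)),np.array(proj("top",n)),np.array(proj("top",c)))
print(arm.place_of("side","hook_neck")[:1],arm.place_of("side","hook_claw")[:1],arm.place_of("top","hook_claw")[:2])
np.set_printoptions(precision=4)
print("weight",onz("top",(348/3+130-0.,207/3+150),.016),onz("side",(93/3+150,282/3+190),.016))
for z in (.071,.074):
  for p in((415,140),(386,352)): print("riser front",onz("top",((p[0]-270)/3+130,p[1]/3+150),z))
print("weight2",onz("top",((348-270)/3+130,207/3+150),.016))
E
```

```text
-0.1 [184.6 253.1] [190.4 252.2] [189.2 224.1] [191.3 224.8]
0 [182.1 253.3] [187.8 253.2] [188.5 223.7] [189.8 224.4]
0.1 [179.7 253.2] [185.2 253.8] [188.2 223.5] [188.6 224.1]
0.2 [177.5 252.8] [182.7 254.2] [188.2 223.3] [187.8 223.7]
0.3 [175.3 252.1] [180.2 254.2] [188.6 223.1] [187.3 223.4]
0.4 [173.3 251. ] [177.8 253.9] [189.3 223. ] [187.1 223.2]
0.5 [171.5 249.6] [175.6 253.2] [190.4 222.9] [187.4 223. ]
0.6 [169.8 247.9] [173.5 252.3] [191.9 222.9] [188.  222.9]
[{'point': [185.5, 254.6], 'conf': 0.73}] [{'point': [190.6, 251.6], 'conf': 0.57}] [{'point': [167.0, 96.6], 'conf': 0.79}, {'point': [190.0, 227.0], 'conf': 0.66}]
weight [0.354  0.0521 0.016 ] [0.6756 0.0548 0.016 ]
riser front [0.5837 0.1323 0.071 ]
riser front [ 0.6227 -0.1115  0.071 ]
riser front [0.5832 0.1318 0.074 ]
riser front [ 0.6221 -0.1114  0.074 ]
weight2 [0.677  0.0632 0.016 ]
```

Droop is about -0.1 rad, so the hook is almost level. I'll press it to level on the table with a light grip, then clamp.

```bash
python3 -m inch '0 0 0.01 0 0.01;0 0 0.02 0 0.01;0 0 0.028 0 0.01;0 0 0.028 0 0.01' 3; python3 -m inch '0 0 0 0 0.01;0 0 0 0 0.01;0 0 0 0 0.01' 55; python3 -m inch '0 0 -0.01 0 0.01;0 0 -0.02 0 0.01;0 0 -0.023 0 0.01;0 0 -0.023 0 0.01' 55; python3 - <<'E'
from h import *
np.set_printoptions(precision=1,suppress=True)
s=arm.observe();g=np.array(s["position"])-[0,0,.164];h=.172;u=np.array([np.cos(h),np.sin(h),0]);z=np.array([0,0,1]);print(s["position"])
i=[cv2.resize(x,None,fx=4,fy=4) for x in(arm.get_image("side")[160:220,210:310,::-1],arm.get_image("top")[140:220,170:270,::-1])]
cv2.imwrite("pics/s4.png",np.vstack(i))
for t in(-.2,-.1,0,.1,):
    n=g+.125*(np.cos(t)*u+np.sin(t)*z);c=n-.03*(np.cos(t)*z-np.sin(t)*u)
    print(t,np.array(proj("side",n)),np.array(proj("side",c)),np.array(proj("top",n)),np.array(proj("top",c)))
for c in("side","top"):
  for q in("hook_neck","hook_claw","weight_center","riser"): print(c,q,[(np.array(d["point"]),round(d["conf"],2)) for d in arm.place_of(c,q)[:2]])
E
```

```text
clock: 8.2
position: [0.4279, 0.0173, 0.1923]
ee_rot: [0.27, -3.128, 0.0]
force: [-0.4, 0.3, 0.0]
width: 0.217
gripper_force: 3.0
clock: 8.5
position: [0.4285, 0.0173, 0.1939]
ee_rot: [-0.27, 3.13, 0.0]
force: [0.1, 0.9, -1.1]
width: 0.211
gripper_force: 55.0
clock: 8.9
position: [0.4287, 0.0174, 0.2177]
ee_rot: [-0.27, 3.128, 0.0]
force: [1.3, -0.6, -2.1]
width: 0.211
gripper_force: 55.0
[0.4 0.  0.2]
-0.2 [187.8 252.6] [193.8 251. ] [190.4 224.4] [193.2 225.3]
-0.1 [185.3 253.1] [191.2 252.2] [189.4 224.1] [191.4 224.9]
0 [182.9 253.3] [188.6 253.1] [188.7 223.8] [189.9 224.4]
0.1 [180.5 253.2] [186.  253.8] [188.4 223.5] [188.8 224.1]
side hook_neck [(array([108.6, 238.5]), 0.51), (array([186. , 255.3]), 0.47)]
side hook_claw [(array([112. , 242.1]), 0.55), (array([189.3, 256.4]), 0.45)]
side weight_center []
side riser [(array([197.3, 268.8]), 0.9)]
top hook_neck [(array([189.1, 222.6]), 0.58), (array([168.1,  89.3]), 0.52)]
top hook_claw [(array([169.6,  93.5]), 0.57), (array([188.1, 222.2]), 0.52)]
top weight_center [(array([125.9, 247.7]), 0.68)]
top riser [(array([170.8, 230.7]), 0.61)]
```

View pics/s4.png

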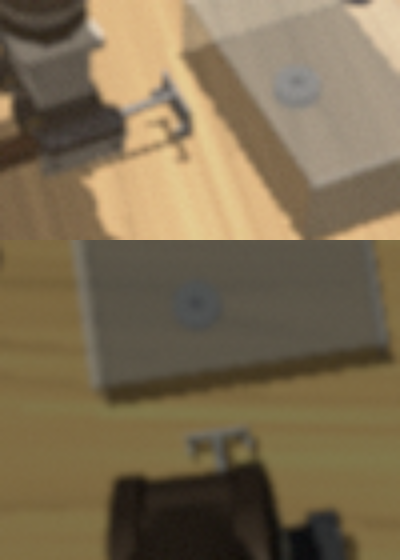

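Side crop: claw at (177,108), roughly level and off the table. Top crop: blade centre at (221,437), in line with the weight at (196,305) along the riser direction. Going in over the weight.

```bash
python3 -m inch '-0.04 0.002 0 0 0.01;-0.08 0.002 0 0 0.01;-0.12 0.002 0 0 0.01;-0.145 0.002 0 0 0.01;-0.157 0.002 0 0 0.01' 55; python3 -m inch '0 0 0 0 0.01;0 0 0 0 0.01'; python3 - <<'E'
from h import *
np.set_printoptions(precision=3,suppress=True)
i=[cv2.resize(x,None,fx=4,fy=4) for x in(arm.get_image("side")[150:210,230:330,::-1],arm.get_image("top")[120:200,170:270,::-1])]
cv2.imwrite("pics/s5.png",np.vstack(i))
s=arm.observe();print(s["position"],s["force"])
E
```

```text
clock: 9.9
position: [0.585, 0.0468, 0.2165]
ee_rot: [-0.271, 3.128, 0.0]
force: [-0.8, -0.3, -1.3]
width: 0.216
gripper_force: 55.0
clock: 10.1
position: [0.582, 0.046, 0.2162]
ee_rot: [0.27, -3.128, 0.0]
force: [-0.2, 0.3, -1.6]
width: 0.213
gripper_force: 55.0
[0.582 0.046 0.217] [ 0.234  0.44  -1.082]
```

View pics/s5.png

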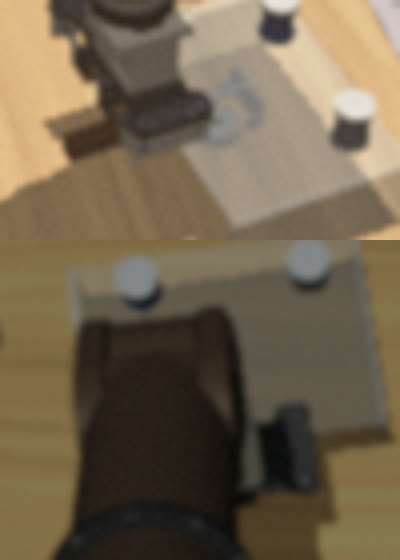

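The side view shows the blade at crop px (248,100), beyond the weight at (222,125), with nothing touched. Lowering until the claw feels the table.

```bash
python3 -m inch '0 0 0.008 0 0.01;0 0 0.014 0 0.01;0 0 0.017 0 0.01;0 0 0.017 0 0.01'; python3 -m inch '0 0 0.002 0 0.01;0 0 0.004 0 0.01;0 0 0.004 0 0.01'
```

```text
clock: 10.6
position: [0.5823, 0.0461, 0.199]
ee_rot: [0.27, -3.129, 0.0]
force: [-0.6, 0.1, -1.1]
width: 0.213
gripper_force: 55.0
clock: 10.9
position: [0.5827, 0.0462, 0.1955]
ee_rot: [0.27, -3.13, -0.0]
force: [0.4, -0.2, -2.0]
width: 0.213
gripper_force: 55.0
```

```bash
python3 -m inch '0 0 0.002 0 0.01;0.008 0 0.002 0 0.01;0.018 0 0.002 0 0.01;0.03 0 0.002 0 0.01;0.04 0 0.002 0 0.01'; python3 -m inch '0.012 0 0 0 0.01;0.024 0 0 0 0.01;0.036 0 0 0 0.01;0.048 0 0 0 0.01;0.06 0 0 0 0.01'; python3 -m inch '0.01 0 0 0 0.01;0.02 0 0 0 0.01;0.027 0 0 0 0.01;0.027 0 0 0 0.01';python3 - <<'E'
from h import *
np.set_printoptions(precision=3,suppress=True)
i=[cv2.resize(x,None,fx=4,fy=4) for x in(arm.get_image("side")[150:210,210:310,::-1],arm.get_image("top")[130:210,170:270,::-1])]
cv2.imwrite("pics/s6.png",np.vstack(i))
s=arm.observe();print(s["position"],s["force"])
E
```

```text
clock: 11.4
position: [0.5419, 0.039, 0.1938]
ee_rot: [0.27, -3.13, 0.0]
force: [1.4, 0.4, -1.4]
width: 0.213
gripper_force: 55.0
clock: 11.9
position: [0.4832, 0.0289, 0.1938]
ee_rot: [-0.27, 3.13, 0.0]
force: [1.2, -0.2, -1.8]
width: 0.214
gripper_force: 55.0
clock: 12.3
position: [0.4565, 0.0242, 0.1937]
ee_rot: [0.27, -3.129, 0.0]
force: [-0.1, 0.5, -1.4]
width: 0.215
gripper_force: 55.0
[0.458 0.024 0.194] [ 0.013 -0.61  -1.02 ]
```

View pics/s6.png

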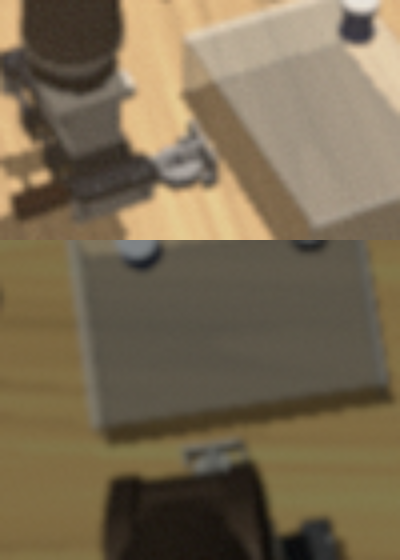

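The weight is clear of the riser, cupped in the claw at side crop (183,165). I'll drag it 45 mm further for gripper clearance, then lift the hook and carry it left.

```bash
python3 -m inch '0.012 0 0 0 0.01;0.024 0 0 0 0.01;0.036 0 0 0 0.01;0.045 0 0 0 0.01;0.045 0 0 0 0.01'; python3 -m inch '0 0 -0.015 0 0.01;0 0 -0.04 0 0.01;0 0 -0.06 0 0.01;0 0.03 -0.06 0 0.01;-0.01 0.07 -0.06 0 0.01';python3 -m inch '-0.01 0.045 0 0 0.01;-0.02 0.085 0 0 0.01;-0.02 0.11 0 0 0.01;-0.02 0.11 0 0 0.01';python3 - <<'E'
from h import *
s=arm.observe();print(s["position"],s["force"],s["joints"])
save("side","w5a",(120,260,180,400),3)
np.set_printoptions(precision=3,suppress=True)
save("top","t5")
for c in("side","top"):
  for q,z in(("weight",.0),("weight_center",.008),("hook_claw",.06),("spare_center",.013)): print(c,q,[(np.round(d["point"]),round(d["conf"],2),onz(c,d["point"],z)[:2]) for d in arm.place_of(c,q)[:2]])
E
```

```text
clock: 12.9
position: [0.4114, 0.0163, 0.1936]
ee_rot: [0.27, -3.128, 0.0]
force: [0.3, 0.8, -1.3]
width: 0.214
gripper_force: 55.0
clock: 13.4
position: [0.4106, 0.0863, 0.2543]
ee_rot: [-0.263, 3.13, -0.001]
force: [1.1, 0.5, -1.6]
width: 0.216
gripper_force: 55.0
clock: 13.8
position: [0.4113, 0.2032, 0.2537]
ee_rot: [-0.279, 3.129, 0.003]
force: [-0.1, -0.8, -2.4]
width: 0.216
gripper_force: 55.0
[0.41128014 0.20315813 0.25367441] [-0.1087955  -0.8377853  -2.37565188] [-0.57706746  0.37281586  0.00295745  2.13778486 -0.00443802  0.63011034
  1.17811353]
side weight [(array([196., 239.]), 0.68, array([0.498, 0.035]))]
side weight_center [(array([155., 205.]), 0.66, array([0.419, 0.273])), (array([197., 243.]), 0.48, array([0.509, 0.024]))]
side hook_claw [(array([148., 238.]), 0.6, array([0.54 , 0.226])), (array([111., 242.]), 0.59, array([0.614, 0.446]))]
side spare_center [(array([269., 282.]), 0.74, array([ 0.552, -0.312])), (array([146., 239.]), 0.19, array([0.562, 0.289]))]
top weight [(array([199., 223.]), 0.66, array([0.522, 0.044]))]
top weight_center [(array([197., 224.]), 0.59, array([0.527, 0.04 ]))]
top hook_claw [(array([170.,  93.]), 0.69, array([0.608, 0.498])), (array([204., 225.]), 0.54, array([0.5  , 0.031]))]
top spare_center [(array([190., 321.]), 0.5, array([ 0.56 , -0.308]))]
```

View pics/w5a.png

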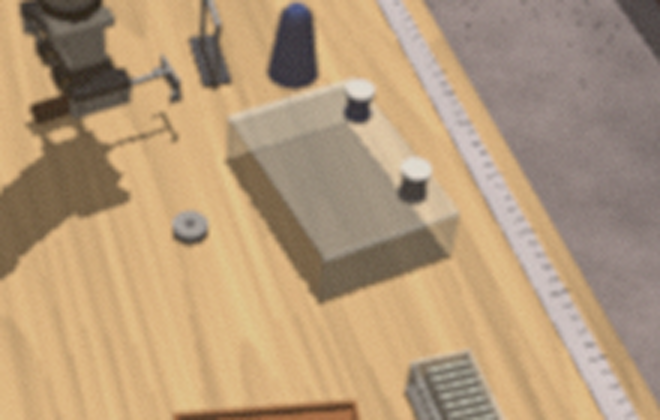

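The weight stands free at crop (190,226), well in front of the riser, and the hook is held at (110,90). Laying the hook down now.

```bash
python3 -m inch '0 0 0.02 0 0.01;0 0 0.04 0 0.01;0 0 0.052 0 0.01;0 0 0.058 0 0.01;0 0 0.058 0 0.01' 20; python3 -m inch '0 0 0.004 0 0.01;0 0 0.008 0 0.01;0 0 0.013 0 0.01;0 0 0.013 0 0.01' 3; python3 -m inch '0 0 0 0 0.03;0 0 0 0 0.05;0 0 0 0 0.07;0 0 0 0 0.07;0 0 0 0 0.07';python3 - <<'E'
from h import *
np.set_printoptions(precision=3,suppress=True)
c=arm.get_calibration("wrist");arm.get_image("wrist");arm.get_image("side")
print(onz("side",(195.3,243.3),.012))
for q in("hook_grip","hook_neck"): 
    print(q,[(np.round(d["point"]),round(d["conf"],2),onz("side",d["point"],.02)[:2]) for d in arm.place_of("side",q)[:2]])
s=arm.observe();print(s["position"],s["width"])
E
```

```text
clock: 14.8
position: [0.4119, 0.199, 0.1952]
ee_rot: [0.27, -3.129, 0.001]
force: [0.8, 0.1, -1.5]
width: 0.212
gripper_force: 20.0
clock: 15.2
position: [0.4121, 0.1993, 0.1825]
ee_rot: [-0.27, 3.13, 0.0]
force: [0.4, 1.1, 0.1]
width: 0.217
gripper_force: 3.0
clock: 15.7
position: [0.412, 0.1992, 0.1828]
ee_rot: [-0.27, 3.13, 0.0]
force: [-0.8, -0.5, 0.3]
width: 0.607
gripper_force: 0.0
[0.512 0.026 0.012]
hook_grip [(array([168., 209.]), 0.59, array([0.418, 0.19 ])), (array([112., 214.]), 0.4, array([0.505, 0.517]))]
hook_neck [(array([108., 244.]), 0.55, array([0.641, 0.52 ])), (array([158., 239.]), 0.48, array([0.542, 0.216]))]
[0.412 0.199 0.183] 0.7481478351159149
```

```bash
python3 -m inch '0 0 -0.03 0 0.075;0 0 -0.07 0 0.075;0 0 -0.12 0 0.075;0 0 -0.17 0 0.075;-0.016 -0.04 -0.19 0 0.075' 20; python3 -m inch '-0.018 -0.045 0 0 0.075;-0.036 -0.09 0 0 0.075;-0.054 -0.14 0 0 0.075;-0.054 -0.14 0 0 0.075';python3 - <<'E'
from h import *
np.set_printoptions(precision=3,suppress=True)
c=arm.get_calibration("wrist");s=arm.observe();im=arm.get_image("wrist")
Rm=R.from_rotvec(s["ee_rot"]).as_matrix();print(s["position"],s["width"])
for q,z in(("weight_center",.008),("weight",0)): 
  for d in arm.place_of("wrist",q)[:2]:
    p=onz("wrist",d["point"],z,c);print(q,np.round(d["point"]),round(d["conf"],2),p,"shift",Rm.T@(p-s["position"]))
for d in arm.silhouettes("wrist","weight")[:1]:
    m=d["region"];print(m.sum(),np.ptp(np.argwhere(m),axis=0),d["point"]); p=onz("wrist",np.argwhere(m).mean(0),.012,c);print(p,Rm.T@(p-s["position"]))
arm.get_image("side");arm.get_image("top")
for cam in("side","top"):
  for q,z in(("hook_grip",.016),("hook_neck",.03)): print(cam,q,[(np.round(d["point"]),round(d["conf"],2),onz(cam,d["point"],z)[:2]) for d in arm.place_of(cam,q)[:2]])
E
```

```text
clock: 16.4
position: [0.4337, 0.1667, 0.3773]
ee_rot: [-0.283, 3.124, 0.008]
force: [1.9, -0.2, 0.1]
width: 0.818
gripper_force: 0.0
clock: 16.8
position: [0.5138, 0.0274, 0.3729]
ee_rot: [-0.256, 3.129, -0.005]
force: [-0.3, 0.4, -0.6]
width: 0.821
gripper_force: 0.0
[0.514 0.027 0.373] 0.8208806275345518
weight_center [170. 260.] 0.98 [0.51  0.033 0.008] shift [0.003 0.007 0.365]
weight [168. 260.] 0.88 [0.51  0.033 0.   ] shift [0.003 0.007 0.373]
1385 [42 41] [168.4, 261.5]
[0.509 0.033 0.012] [0.004 0.007 0.361]
side hook_grip [(array([168., 206.]), 0.8, array([0.408, 0.193])), (array([110., 211.]), 0.42, array([0.497, 0.541]))]
side hook_neck [(array([154., 238.]), 0.65, array([0.542, 0.224]))]
top hook_grip [(array([203.,  86.]), 0.53, array([0.494, 0.534])), (array([224., 178.]), 0.52, array([0.426, 0.202]))]
top hook_neck [(array([172.,  90.]), 0.67, array([0.607, 0.523])), (array([192., 174.]), 0.47, array([0.541, 0.215]))]
```

```bash
python3 -m inch '0.003 0.007 0.05 0 0.075;0.003 0.007 0.1 0 0.075;0.003 0.007 0.15 0 0.075;0.003 0.007 0.18 0 0.075;0.003 0.007 0.191 0 0.075' 20; python3 -m inch '0 0 0 0 0.075;0 0 0 0 0.03;0 0 0 0 0.03;0 0 0 0 0.03;0 0 0 0 0.03' 30; python3 -m inch '0 0 0 0 0.03;0 0 0 0 0.03' 30
```

```text
clock: 17.8
position: [0.5064, 0.0405, 0.179]
ee_rot: [0.271, -3.125, 0.001]
force: [-0.3, -0.1, 0.6]
width: 0.815
gripper_force: 0.0
clock: 18.3
position: [0.5082, 0.0399, 0.1828]
ee_rot: [-0.269, 3.128, -0.0]
force: [0.3, -3.1, 1.1]
width: 0.518
gripper_force: 0.9
clock: 18.5
position: [0.5081, 0.04, 0.1826]
ee_rot: [-0.269, 3.128, -0.0]
force: [-0.1, -3.0, 9.0]
width: 0.463
gripper_force: 30.0
```

```bash
python3 -m inch '0 0 0 0 0.03;0 0 0 0 0.03' 30; python3 -m inch '0 0 -0.005 0 0.03;0 0 -0.01 0 0.03;0 0 -0.01 0 0.03' 30;  python3 - <<'E'
from h import *
np.set_printoptions(precision=3,suppress=True)
c=arm.get_calibration("wrist");s=arm.observe();im=arm.get_image("wrist");print(s["position"],s["width"],s["force"],s["gripper_force"])
for d in arm.silhouettes("wrist","weight")[:2]:
    m=d["region"];print(round(d["conf"],2),m.sum(),np.argwhere(m).min(0),np.argwhere(m).max(0),onz("wrist",d["point"],.022,c))
E
```

```text
clock: 18.7
position: [0.5081, 0.04, 0.1826]
ee_rot: [-0.269, 3.128, -0.0]
force: [0.3, -2.1, 8.5]
width: 0.465
gripper_force: 30.0
clock: 19.0
position: [0.5077, 0.0404, 0.1923]
ee_rot: [-0.27, 3.129, 0.0]
force: [0.8, 1.1, -1.7]
width: 0.469
gripper_force: 30.0
[0.508 0.04  0.192] 0.4690821824024613 [ 0.802  1.077 -1.694] 29.998995921341702
0.87 5310 [214 212] [285 299] [0.504 0.04  0.022]
```

```bash
python3 -m inch '0 0 -0.04 0 0.03;0 0 -0.07 0 0.03;0.01 -0.04 -0.07 0 0.03;0.022 -0.085 -0.07 0.05 0.03;0.034 -0.13 -0.07 0.1 0.03' 30; python3 -m inch '0.01 -0.04 0 0.1 0.03;0.02 -0.08 0 0.2 0.03;0.03 -0.12 0 0.226 0.03;0.03 -0.12 0 0.226 0.03' 30; python3 - <<'E'
from h import *
s=arm.observe();Rm=R.from_rotvec(s["ee_rot"]).as_matrix();print(s["position"],np.arctan2(-Rm[1,0],-Rm[0,0]),Rm.T@(np.array([.481,-.298,.25])-s["position"]))
E
```

```text
clock: 19.6
position: [0.4961, -0.0947, 0.2619]
ee_rot: [-0.113, 3.139, 0.0]
force: [0.9, -0.9, -1.7]
width: 0.467
gripper_force: 30.0
clock: 20.0
position: [0.4731, -0.2216, 0.2618]
ee_rot: [-0.256, -3.131, 0.005]
force: [-0.1, 0.0, -1.3]
width: 0.468
gripper_force: 30.0
[ 0.47313637 -0.22160195  0.26177709] -0.16309876155273614 [-0.02016405 -0.07406597  0.01203501]
```

```bash
python3 -m inch '-0.01 -0.04 0 0 0.03;-0.02 -0.074 0 0 0.03;-0.02 -0.074 0 0 0.03;-0.02 -0.074 0 0 0.03' 30; python3 - <<'E'
from h import *
np.set_printoptions(precision=3,suppress=True)
for cam in("top","side","wrist"):
  c=arm.get_calibration(cam);arm.get_image(cam)
  for d in arm.silhouettes(cam,"tray")[:3]:
    ct=max(cv2.findContours(d["region"].astype(np.uint8),0,2)[0],key=cv2.contourArea)
    p=np.array([onz(cam,(q[0][1],q[0][0]),.016,c)[:2] for q in ct]).astype(np.float32)
    print(cam,round(d["conf"],2),cv2.minAreaRect(p))
  for q in("spare_center","weight_center"):
   for d in arm.place_of(cam,q)[:3]: print(cam,q,round(d["conf"],2),onz(cam,d["point"],.013,c)[:2],d["point"])
s=arm.observe();print(s["position"])
E
```

```text
clock: 20.4
position: [0.4833, -0.292, 0.2612]
ee_rot: [-0.244, -3.131, -0.001]
force: [-0.1, 0.1, -1.9]
width: 0.468
gripper_force: 30.0
top 0.91 ((0.5817991495132446, -0.2891920804977417), (0.07345016300678253, 0.07793447375297546), 78.3448715209961)
top 0.73 ((0.29745203256607056, -0.5605726838111877), (0.27503854036331177, 0.1659882515668869), 4.382541656494141)
top 0.68 ((0.6445321440696716, -0.509661078453064), (0.09153257310390472, 0.15393517911434174), 85.34784698486328)
top spare_center 0.46 [ 0.548 -0.3  ] [193.3, 319.3]
side 0.96 ((0.5120072364807129, -0.30972912907600403), (0.12451741844415665, 0.20126688480377197), 80.76629638671875)
side 0.85 ((0.29408109188079834, -0.5615468621253967), (0.27540045976638794, 0.16740329563617706), 3.7091732025146484)
side 0.84 ((0.6383981704711914, -0.5172240734100342), (0.09281094372272491, 0.15633828938007355), 85.25775909423828)
side spare_center 0.67 [0.472 0.124] [178.3, 226.6]
side spare_center 0.5 [ 0.549 -0.313] [269.7, 281.2]
side spare_center 0.34 [ 0.711 -0.331] [263.5, 331.2]
wrist 0.97 ((0.4648600220680237, -0.2960324287414551), (0.11769545078277588, 0.10492760688066483), 80.61003875732422)
wrist 0.82 ((0.5698314905166626, -0.488124281167984), (0.024159323424100876, 0.028036199510097504), 80.97120666503906)
wrist weight_center 0.73 [ 0.515 -0.297] [250.1, 252.2]
wrist weight_center 0.62 [ 0.523 -0.296] [258.9, 254.8]
[ 0.484 -0.292  0.262]
```

```bash
python3 -m inch '0.004 -0.008 0 0 0.03;0.004 -0.008 0.03 0 0.03;0.004 -0.008 0.05 0 0.03;0.004 -0.008 0.065 0 0.03;0.004 -0.008 0.069 0 0.03' 30; python3 -m inch '0 0 0.002 0 0.03;0 0 0.004 0 0.03;0 0 0.004 0 0.03' 30
```

```text
clock: 21.5
position: [0.4774, -0.2993, 0.1912]
ee_rot: [-0.242, -3.13, -0.001]
force: [-0.2, -0.4, -0.5]
width: 0.469
gripper_force: 30.0
clock: 21.8
position: [0.4786, -0.2993, 0.1893]
ee_rot: [0.242, 3.131, -0.001]
force: [-0.9, -0.1, -2.8]
width: 0.463
gripper_force: 30.0
```

```bash
python3 -m inch '0 0 0.002 0 0.03;0 0 0.002 0 0.03;0 0 0.002 0 0.03' 30
```

```text
clock: 22.1
position: [0.4787, -0.2992, 0.1876]
ee_rot: [0.241, 3.131, -0.001]
force: [-1.8, 0.6, 6.4]
width: 0.463
gripper_force: 30.0
```

Floor contact felt. Releasing gently and lifting.

```bash
python3 -m inch '0 0 0 0 0.046;0 0 0 0 0.05;0 0 0 0 0.054;0 0 0 0 0.054;0 0 0 0 0.054' 5; python3 -m inch '0 0 -0.02 0 0.054;0 0 -0.06 0 0.054;0 0 -0.1 0 0.054;0 0 -0.15 0 0.054;0 0 -0.18 0 0.054' 5; python3 - <<'E'
from h import *
np.set_printoptions(precision=3,suppress=True)
for cam in("wrist","side","top"):
  c=arm.get_calibration(cam);arm.get_image(cam)
  for q in("weight_center","spare_center","hook_grip","hook_neck"):
   for d in arm.place_of(cam,q)[:3]: print(cam,q,round(d["conf"],2),onz(cam,d["point"],.013,c)[:2],d["point"])
for d in arm.silhouettes("wrist","weight")[:3]:
    m=d["region"];print(round(d["conf"],2),m.sum(),cv2.minAreaRect(np.argwhere(m).astype(np.float32)))
s=arm.observe();print(s["position"],s["clock"])
E
```

```text
clock: 22.6
position: [0.4784, -0.299, 0.1867]
ee_rot: [-0.241, -3.132, -0.0]
force: [0.6, 0.3, -0.3]
width: 0.584
gripper_force: 0.0
clock: 23.1
position: [0.4786, -0.2994, 0.3703]
ee_rot: [0.242, 3.129, -0.002]
force: [0.4, -0.5, -0.4]
width: 0.587
gripper_force: 0.0
wrist weight_center 0.66 [ 0.479 -0.301] [174.3, 252.4]
wrist spare_center 0.97 [ 0.554 -0.304] [239.7, 260.5]
side weight_center 0.69 [ 0.477 -0.306] [272.8, 258.8]
side weight_center 0.58 [ 0.723 -0.327] [261.6, 334.1]
side spare_center 0.46 [ 0.558 -0.323] [271.5, 285.0]
side hook_grip 0.79 [0.422 0.185] [169.5, 210.1]
side hook_neck 0.72 [ 0.718 -0.325] [261.5, 332.5]
side hook_neck 0.52 [0.544 0.234] [155.7, 238.1]
top spare_center 0.49 [ 0.551 -0.305] [192.7, 320.7]
top hook_grip 0.87 [0.496 0.549] [202.9, 81.9]
top hook_grip 0.63 [0.421 0.208] [225.9, 175.7]
top hook_neck 0.67 [0.538 0.231] [193.0, 171.0]
top hook_neck 0.52 [0.618 0.539] [169.6, 87.5]
0.82 1464 ((173.40000915527344, 255.30003356933594), (42.0380744934082, 42.48529052734375), 63.43495178222656)
[ 0.478 -0.299  0.367] 23.9
```

The weight lies round and flat at (0.479, -0.301) in the tray, the spare hasn't moved, and the hook is lying on the table. Handing in.

```bash
python3 -c "
from cell import arm;print(arm.sign_off())"
```

```text
the job is handed in; nothing more can be done
None
```

The job is handed in: the weight was dragged out with the hook and set flat in the tray about 75 mm from the spare, and the hook lies on the table; my last camera measurements agreed, but the sign-off gave no verdict.

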